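# Stroke down the hold-down flaps along a curved strip

## Task

Run the fingertips along the curved dark strip on the white gluing board, from the red-dot end to the other end, so that the four upright brass flaps fold down over the strip one after another. Do it lightly and in one low pass, without lifting off between the first flap and the last; the loose board must not be shoved, lifted or pressed hard. Leave the two pegs, the walnut offcut and the tape roll where they are, then take the hand away from everything.

Things in the scene. Friction and masses are not known exactly. Their poses are not given: they have to be found in the camera images.
- board: loose white gluing board, 170 x 280 x 18 mm, 1.2 to 2 kg, lying flat on the bench (not screwed down); origin at the centre of its underside, x across its short side, y along its long side, z up. A dark wooden strip 20 mm wide and 3 mm proud runs over it in an arc of 150 mm radius (centre of the arc at board x = -125 mm, y = 0), from near the red dot (18 mm disc, at the +y end) to the -y end. Nothing on the board but the hinges, flaps and the two pegs stands above the strip
- strip_start (a point): point on the strip's centre line at the red-dot end, 31 mm before the first hinge; 26 mm above the underside of the board (5 mm above the strip), like all these points
- strip_end (a point): the same at the other end of the strip, 22 mm past the tip of the last flap when that lies down
- hinge1 (a point): on the hinge axis of flap 1 (1 = next to the red dot, then in order along the strip, 52 mm apart), mid-width, on the strip's centre line, 26 mm above the board's underside. The hinge knuckles reach 4 mm above this point and are 26 mm wide across the strip
- hinge2 (a point): on the hinge axis of flap 2 (1 = next to the red dot, then in order along the strip, 52 mm apart), mid-width, on the strip's centre line, 26 mm above the board's underside. The hinge knuckles reach 4 mm above this point and are 26 mm wide across the strip
- hinge3 (a point): on the hinge axis of flap 3 (1 = next to the red dot, then in order along the strip, 52 mm apart), mid-width, on the strip's centre line, 26 mm above the board's underside. The hinge knuckles reach 4 mm above this point and are 26 mm wide across the strip
- hinge4 (a point): on the hinge axis of flap 4 (1 = next to the red dot, then in order along the strip, 52 mm apart), mid-width, on the strip's centre line, 26 mm above the board's underside. The hinge knuckles reach 4 mm above this point and are 26 mm wide across the strip
- flap1 (a joint): angle of flap 1, a brass leaf 18 mm wide and 3 mm thick with a black tip 40 mm from its hinge axis: 0 = standing upright, 1.55 = lying along the strip, tip away from the red dot; it turns only that way. Light friction (about 0.5 N at the tip), no spring: it stays at the angle where it is left. Within 30 degrees of flat (above 1.05) counts as lying down
- flap2 (a joint): angle of flap 2, a brass leaf 18 mm wide and 3 mm thick with a black tip 40 mm from its hinge axis: 0 = standing upright, 1.55 = lying along the strip, tip away from the red dot; it turns only that way. Light friction (about 0.5 N at the tip), no spring: it stays at the angle where it is left. Within 30 degrees of flat (above 1.05) counts as lying down
- flap3 (a joint): angle of flap 3, a brass leaf 18 mm wide and 3 mm thick with a black tip 40 mm from its hinge axis: 0 = standing upright, 1.55 = lying along the strip, tip away from the red dot; it turns only that way. Light friction (about 0.5 N at the tip), no spring: it stays at the angle where it is left. Within 30 degrees of flat (above 1.05) counts as lying down
- flap4 (a joint): angle of flap 4, a brass leaf 18 mm wide and 3 mm thick with a black tip 40 mm from its hinge axis: 0 = standing upright, 1.55 = lying along the strip, tip away from the red dot; it turns only that way. Light friction (about 0.5 N at the tip), no spring: it stays at the angle where it is left. Within 30 degrees of flat (above 1.05) counts as lying down
- peg_steel: loose grey turned peg, 24 mm diameter, 44 mm tall, standing on the board in the hollow of the curve; origin at the centre of its foot
- peg_black: loose black turned peg, 24 mm diameter, 38 mm tall, standing beside the grey one; origin at the centre of its foot
- offcut: loose walnut offcut, 36 x 62 x 26 mm, lying on the bench by the board's hollow side; origin at the centre of its underside
- tape: loose roll of black tape, 55 mm diameter, 19 mm high, lying on the bench by the board's hollow side; origin at the centre of its underside

How it is judged:
By the outcome, as a careful person would: the job done as asked, in the order asked, and still so for the second after the job is handed in, with the robot touching nothing.
It also fails if it takes over 38 s, if anything falls off the work surface, if the arm or the gripper's body presses on something with over 40 N, if the wrist force passes 120 N, or if a joint passes its speed limit or range.

## Robot

A 6-joint arm with a two-finger parallel gripper is mounted at the origin on a cart in front of the work surface, level with it; the furniture and walls round the work are solid. World frame = base frame: x ahead of the robot, y to its left, z up, the work surface at z = 0. Lengths are in m, angles in rad, forces in N, time in s.
With the tool pointing down it reaches from about 0.35 to 0.775 m from the base axis. Payload 7.3 kg.
Tool frame: the origin (TCP) lies where the fingers leave the gripper's body, on its centre line; the fingertips stand 66 mm ahead of it and the grasp point (between the pads) lies 47 mm ahead of it (robot.tips_ahead is the distance from the TCP to the fingertips, in m); z points along the fingers, y is the line along which they close (so a half turn about z gives the same grasp; the last joint's range is limited). The gripper opens to 92 mm and grips with 3 to 60 N. Pads are 19 mm wide; open, the fingers measure 130 mm over their backs; the gripper's body (75 mm by 190 mm) begins 47 mm behind the grasp point.
Start: joints at [-1.388, 0.342, 1.524, -0, 1.275, -0.146], TCP at [0.17, -0.497, 0.292] pointing down, gripper open.
Joint ranges: [-2.53, 2.53], [-0.77, 2.02], [0.04, 2.7], [-1, 4.14], [0.28, 2.66], [-3.11, 3.11]. Speed limits (rad/s): [2.57, 2.57, 3.14, 3.14, 3.14, 3.14].

## Interface

Orientations are given as [roll, pitch, yaw] about the fixed x, y, z axes, in that order (R = Rz(yaw) Ry(pitch) Rx(roll)).
In Python, from cell import robot gives the robot as it stands.
- The arm moves only by the shell command python3 -m inch 'ROWS' [FORCE]. ROWS is a JSON object of lists of equal length, an entry for each row: "travel": the shift along the tool's x, y, z in mm, a list of three; "turn": the turn about the tool's z in units of 5 degrees (1.0 is 5 degrees); "claw": the closure, from -1 (fully open) to 1 (shut). A call has 1 to 12 rows; each row is the pose to reach, as a shift and turn from the pose commanded when the call began, along the tool's axes at that moment; what a row does not reach only later rows make up. A row lasts 1/10 s, in which the tool goes at most 50 mm and 8.59 degrees, less where a joint would pass 70% of its speed; a pose out of reach is approached as far as the arm can. A call with a gripper value outside its range is refused whole. The fingers move at their own pace and stop on an object; FORCE is the grip in N (left out, the last holds). Time passes only in rows, so rows that repeat a pose let the fingers close. It gives the time, the measured TCP pose, the force, the opening and the grip force at its end, in the units of the state.
- robot.observe(): the state, without advancing time (a new reading comes with each control period).
- robot.read_camera(name): name is "scene" or "side" or "wrist"; returns a dict with "pixels" (480x640x3 uint8, red, green, blue), "fx", "fy", "cx", "cy" (pixels), "cam_to_world" (4x4, takes a point from camera to world coordinates). Camera axes: x right, y down, z forward; pixel columns grow to the right and rows downward; lengths in m; the calibration is good to about 2 mm. A picture is of the moment at which its call begins. There is no depth.
- robot.hand_in(): hands the job in; it is judged then, once.
The state is a dict: "time": time; "qpos": joint angles; "qvel": joint speeds; "joint_efforts": joint torques, N m; "tool_pos": TCP position; "tool_rot": TCP orientation; "contact_force": force on the tool from outside, world axes, zero at the start; "torque": the same for the moment, N m; "opening": finger opening in m; "grip_force": force on a finger pad.
Only numpy, scipy, OpenCV 4.12 (cv2) and the standard library are available. Lean on these libraries where they do the work, as an engineer would, in place of code of your own. Each camera call takes 0.05 s, during which the arm holds its last target. There are 200 camera calls.

## Working session

There is one attempt and no reset: what is moved stays moved. The work goes in short steps, Python scripts to look and compute and a shell command to move; the robot and the scene stay as the last step left them, time stands still between calls to the robot, and variables do not carry over. Pictures are saved under pics/ and viewed, at most 10 in all, crops included, and the job is handed in when it is done.

```bash
mkdir -p pics; ls
python3 - <<'E'
from cell import robot
import cv2,numpy as np
for n in("scene","side"):
    c=robot.read_camera(n); cv2.imwrite(f"pics/{n}0.png",c["pixels"][:,:,::-1]); print(n,c["fx"],c["cx"],c["cy"],np.round(c["cam_to_world"],4).tolist())
print(robot.observe())
E
```

```text
pics
scene 597.4354546339348 328.6260138354004 251.5462154844475 [[-0.526, -0.6491, 0.5495, 0.002], [-0.8505, 0.4064, -0.334, 0.3617], [-0.0066, -0.643, -0.7658, 0.7967], [0.0, 0.0, 0.0, 1.0]]
side 590.1204635140359 318.84712698619404 237.87328903112032 [[0.9971, 0.0484, -0.0581, 0.58], [0.0739, -0.4622, 0.8837, -0.7375], [0.016, -0.8855, -0.4644, 0.4493], [0.0, 0.0, 0.0, 1.0]]
{'time': 0.1, 'qpos': array([-1.38799933e+00,  3.42652791e-01,  1.52491985e+00, -2.23052648e-05,
        1.27541062e+00, -1.46019282e-01]), 'qvel': array([-5.13336360e-04, -2.03022603e-03, -1.04283977e-03, -9.24989189e-05,
       -1.52220775e-04, -1.22714945e-03]), 'joint_efforts': array([ 2.37797256e-03, -4.32004416e+01, -2.44693369e+01,  7.18953554e-02,
        5.25925972e-02, -4.45654632e-05]), 'tool_pos': array([ 0.16949004, -0.49659609,  0.29161511]), 'tool_rot': array([-3.14021374e+00, -1.81230935e-04,  3.28822659e-01]), 'contact_force': array([0.36795393, 0.7314164 , 0.89169629]), 'torque': array([ 0.01484552, -0.00079885, -0.02814607]), 'grip_force': 0.0, 'opening': 0.0916091691496019}
```

View pics/scene0.png

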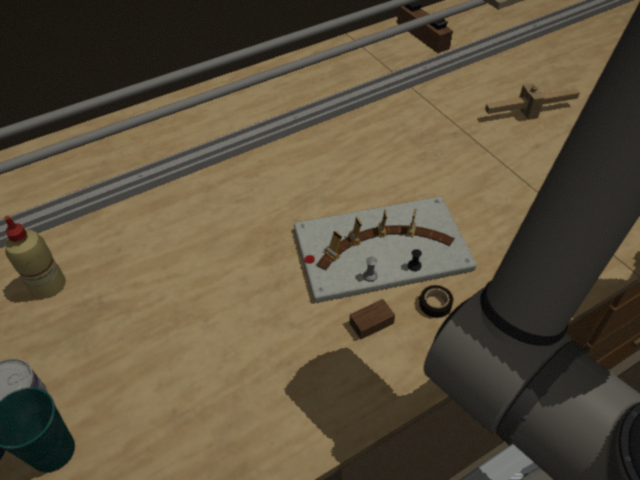

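View pics/side0.png

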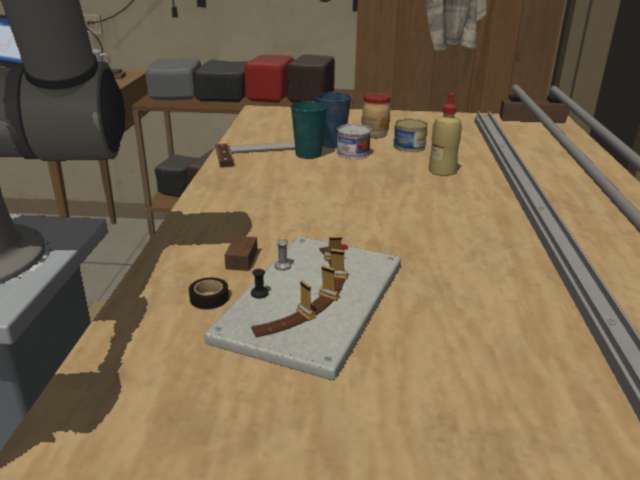

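The scene view shows the board with corners at about (296,224), (440,199), (474,268) and (316,296), the red dot at (310,259), the grey peg foot at (371,277) and the black peg foot at (415,268). The offcut is near (372,318) and the tape at (436,300). In the side view the dot is at (343,247) and the board corners are at about (300,241), (401,263), (333,366) and (213,337).

```bash
cat > h.py <<'E'
from cell import robot
import cv2,numpy as np
def ray(c,p):
    T=np.array(c["cam_to_world"]); d=T[:3,:3]@[(p[0]-c["cx"])/c["fx"],(p[1]-c["cy"])/c["fy"],1]; return T[:3,3],d
def onz(c,p,z):
    o,d=ray(c,p); return o+d*(z-o[2])/d[2]
def proj(c,P):
    T=np.array(c["cam_to_world"]); q=(np.atleast_2d(P)-T[:3,3])@T[:3,:3]
    return np.c_[c["fx"]*q[:,0]/q[:,2]+c["cx"],c["fy"]*q[:,1]/q[:,2]+c["cy"]]
E
python3 - <<'E'
from h import *
for n,ps in dict(scene=[(296,224),(440,199),(474,266),(316,294),(310,259),(371,278),(415,268),(372,325),(436,306)],side=[(300,239),(401,261),(333,362),(213,335),(343,247),(283,267),(260,295),(240,266),(209,300)]).items():
    c=robot.read_camera(n)
    print(n,[np.round(onz(c,p,.018 if i<7 else 0)[:2],3).tolist() for i,p in enumerate(ps)])
w=robot.read_camera("wrist"); T=np.array(w["cam_to_world"]); o=robot.observe()
print(w["fx"],np.round(T,3).tolist())
E
```

```text
scene [[0.646, 0.038], [0.559, -0.217], [0.406, -0.166], [0.496, 0.086], [0.563, 0.057], [0.476, -0.007], [0.454, -0.081], [0.409, 0.036], [0.384, -0.072]]
side [[0.497, 0.076], [0.652, 0.023], [0.564, -0.215], [0.419, -0.179], [0.565, 0.057], [0.481, -0.012], [0.46, -0.087], [0.413, 0.015], [0.389, -0.079]]
355.90044573650783 [[0.324, -0.909, -0.261, 0.24], [-0.946, -0.311, -0.09, -0.471], [0.0, 0.276, -0.961, 0.383], [0.0, 0.0, 0.0, 1.0]]
```

Both views agree on the board: its centre is near (0.53, -0.066) and its yaw about -18°. I'll move above it with the fingers closing and look from there.

```bash
python3 -m inch '{"travel":[[40,-24,0],[80,-48,0],[120,-73,5],[160,-97,10],[200,-121,15],[240,-145,20],[280,-170,25],[320,-194,30],[360,-218,35],[400,-242,40],[440,-267,40],[480,-291,40]],"turn":[-1.6,-3.3,-5,-6.6,-8.3,-10,-11.6,-13.3,-15,-16.6,-18.3,-20],"claw":[1,1,1,1,1,1,1,1,1,1,1,1]}' 10
python3 -m inch '{"travel":[[0,0,0],[0,0,0],[0,0,0]],"turn":[0,0,0],"claw":[1,1,1]}'
python3 - <<'E'
from h import *
c=robot.read_camera("wrist"); cv2.imwrite("pics/w1.png",c["pixels"][:,:,::-1])
import pickle; pickle.dump(c,open("w1.pkl","wb"))
o=robot.observe();print(o["tool_pos"],o["tool_rot"],o["opening"])
E
```

```text
time: 1.45
tool_pos: [0.5307, -0.0646, 0.252]
tool_rot: [-3.141, -0.0, 2.08]
contact_force: [0.9, -1.0, 0.6]
opening: 0.002
grip_force: 0.0
time: 1.75
tool_pos: [0.5293, -0.0671, 0.252]
tool_rot: [-3.141, -0.0, 2.073]
contact_force: [-0.3, 0.4, 0.2]
opening: 0.0004
grip_force: 0.0
[ 0.52923563 -0.06741406  0.25217361] [-3.14101528e+00 -2.31972903e-05  2.07203863e+00] 0.00047635660960307943
```

View pics/w1.png

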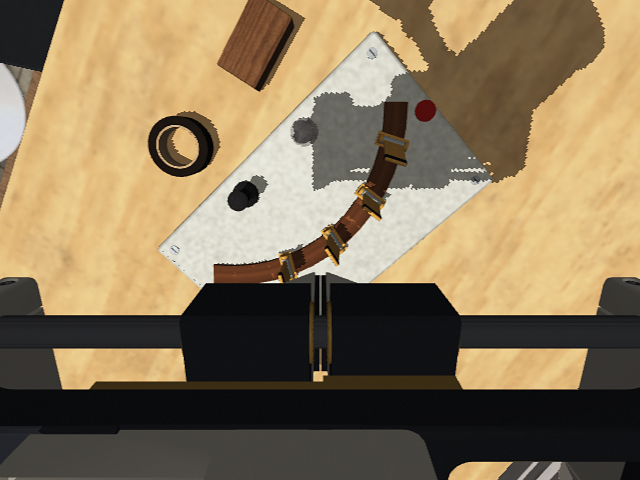

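The wrist view shows the dot at (425,111). The strip runs from (396,102) to (214,273), with hinges near (393,145), (371,195), (334,240) and (289,268). Board corners are at (375,33), (491,180) and (160,246), and the pegs are well clear of the strip. Next I'll fit the board pose over all the views and overlay the model.

```bash
cat > fit.py <<'E'
from h import *
import pickle
from scipy.optimize import least_squares
c={n:robot.read_camera(n) for n in("scene","side")}; c["w"]=pickle.load(open("w1.pkl","rb"))
def dot(k):
    p=k["pixels"].astype(int); m=((p[:,:,0]>90)&(p[:,:,1]<50)&(p[:,:,2]<50)).astype(np.uint8)
    n,l,s,ce=cv2.connectedComponentsWithStats(m); return [(ce[i].round(1).tolist(),s[i,4]) for i in range(1,n) if s[i,4]>8]
for n in c: print(n,dot(c[n]))
C=[(-.085,.14),(.085,.14),(.085,-.14),(-.085,-.14)]
ob=[("scene",1,(296,224)),("scene",2,(440,199)),("side",0,(300,239)),("side",1,(401,261)),("side",2,(333,362)),("side",3,(213,335)),
 ("w",0,(375,33)),("w",1,(491,180)),("w",3,(160,246))]
def w(b,P): 
    P=np.atleast_2d(P); cs,sn=np.cos(b[2]),np.sin(b[2]); return np.c_[b[0]+cs*P[:,0]-sn*P[:,1],b[1]+sn*P[:,0]+cs*P[:,1],P[:,2]+b[3]]
def res(b,names):
    return np.concatenate([(proj(c[n],w(b,[*C[i],.018]))[0]-p)*(2 if n=="w" else 1) for n,i,p in ob if n in names])
for nm in (("scene","side"),("w",),("scene","side","w")):
    r=least_squares(res,[.53,-.066,-.318,0],args=(nm,),loss="soft_l1"); print(nm,r.x.round(4),r.fun.round(1))
b=r.x
A=lambda ph,z:(-.125+.15*np.cos(ph),.15*np.sin(ph),z)
ph0=(31+156+62)/2/150
pts=w(b,[A(ph0-s/150,.021) for s in (0,249)]+[A(ph0-(31+52*i)/150,.026) for i in range(4)]+[(*q,.018) for q in C])
im=c["w"]["pixels"][:,:,::-1].copy()
im=cv2.resize(im[0:300,120:520],None,fx=2,fy=2)
for p in proj(c["w"],pts): cv2.drawMarker(im,tuple(int(round(v)) for v in (p-[120,0])*2),(0,255,0),0,12,1)
cv2.imwrite("pics/ov.png",im); np.save("b.npy",b)
E
python3 fit.py
```

```text
scene [([15.0, 230.5], np.int32(127))]
side [([255.2, 73.3], np.int32(353)), ([450.0, 99.1], np.int32(45)), ([449.0, 109.9], np.int32(76)), ([362.2, 145.6], np.int32(28))]
w []
('scene', 'side') [ 0.5299 -0.064  -0.3291 -0.0085] [-4.2  0.5  0.3  0.  -0.1 -1.1  1.6 -1.   0.3 11.4 -9.6  0.2]
('w',) [ 0.5306 -0.0664 -0.3223 -0.0127] [-0.6 -0.5  0.2  0.9  0.5 -0.2]
('scene', 'side', 'w') [ 0.5304 -0.0661 -0.3224 -0.0112] [-3.5  1.3  0.3  0.2 -0.6  1.1  1.3  1.   1.6 14.5 -9.   3.5 -0.  -2.2
  1.8  0.8 -0.9  0.2]
```

View pics/ov.png

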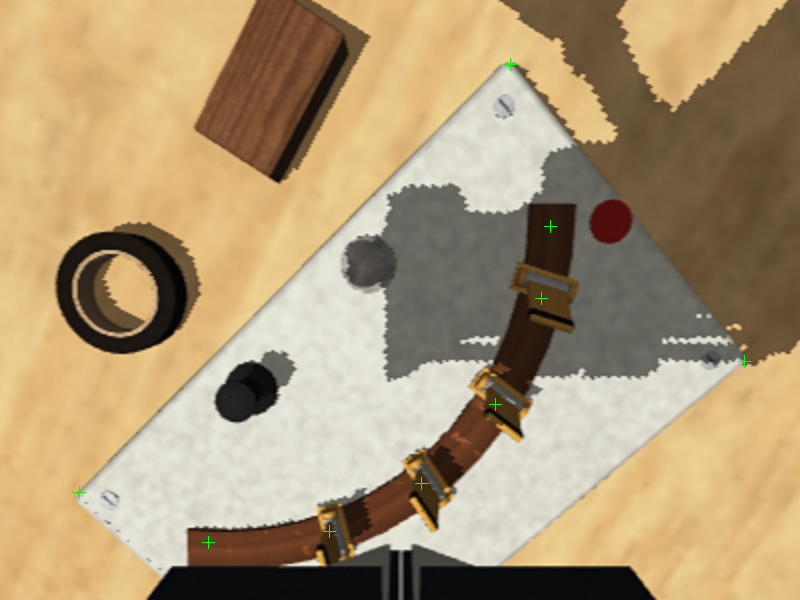

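The overlay fits the board outline, and the strip's centre line is right laterally. The hinges and strip start appear about 8 mm nearer the dot than my symmetric guess, and the fitted height (-11 mm) is doubtful. I'll move over the start and take a second wrist view to triangulate heights.

```bash
python3 -m inch '{"travel":[[25,16,10],[50,33,25],[76,50,40],[101,66,50],[101,66,50],[101,66,50],[101,66,50]],"turn":[-0.2,-0.4,-0.7,-0.7,-0.7,-0.7,-0.7],"claw":[1,1,1,1,1,1,1]}'
python3 - <<'E'
from h import *
import pickle
c=robot.read_camera("wrist"); pickle.dump(c,open("w2.pkl","wb")); cv2.imwrite("pics/w2.png",c["pixels"][:,:,::-1])
E
```

```text
time: 2.6
tool_pos: [0.5392, 0.0525, 0.2028]
tool_rot: [3.141, 0.001, 2.134]
contact_force: [-0.3, -0.2, 0.0]
opening: 0.0005
grip_force: 0.0
```

View pics/w2.png

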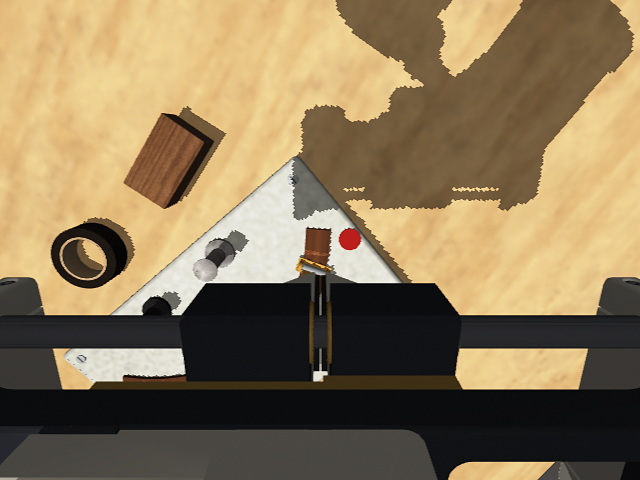

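In the second wrist view the dot is at (350,239), the board corner at (297,157), the screws at (294,179) and (81,358), the strip start at (318,229) and hinge 1 at (313,266).

Run:
```python
from h import *
import pickle
a,c=(pickle.load(open(f"w{i}.pkl","rb")) for i in(1,2))
def P(k):
    T=np.linalg.inv(np.array(k["cam_to_world"])); return np.array([[k["fx"],0,k["cx"]],[0,k["fy"],k["cy"]],[0,0,1]])@T[:3]
A=np.array([(425,111),(375,33),(372,53),(174.5,249.5),(160,246),(396,102),(393,141)],float);B=np.array([(350,239),(297,157),(294,179),(81,358),(66,352),(318,229),(313,266)],float)
X=cv2.triangulatePoints(P(a),P(c),A.T,B.T); X=(X[:3]/X[3]).T
for n,x,p,q in zip("dot cor0 scr0 scr3 cor3 strip hinge1".split(),X,A,B):
    print(n,x.round(4),(proj(a,x)[0]-p).round(1),(proj(c,x)[0]-q).round(1), onz(a,p,.018)[:2].round(4),onz(c,q,.018)[:2].round(4))
print(np.linalg.norm(X[1]-X[4]),np.linalg.norm(onz(a,A[1],.018)-onz(a,A[4],.018)),np.linalg.norm(onz(c,B[1],.018)-onz(c,B[4],.018)))
```

```text
dot [0.5644 0.0595 0.0157] [0.2 0.1] [-0.2 -0.1] [0.5637 0.059 ] [0.564  0.0599]
cor0 [0.4942 0.0918 0.0106] [-0.4 -0.2] [0.4 0.3] [0.4946 0.0898] [0.494  0.0925]
scr0 [0.5004 0.0766 0.0149] [0.3 0.2] [-0.3 -0.2] [0.5001 0.0759] [0.5007 0.0771]
scr3 [ 0.4217 -0.1634  0.0162] [-0.2 -0.1] [0.2 0.1] [ 0.4223 -0.1625] [ 0.422  -0.1615]
cor3 [ 0.4068 -0.1689  0.0121] [-0.4 -0.2] [0.4 0.3] [ 0.4087 -0.1659] [ 0.4084 -0.1628]
strip [0.5378 0.0532 0.0179] [-0.1 -0.1] [0.1 0.1] [0.5379 0.0532] [0.5376 0.0532]
hinge1 [0.5518 0.0244 0.0188] [-0.9 -0.5] [0.9 0.6] [0.5528 0.0245] [0.551  0.0242]
0.2749957196042137 0.2697489632440739 0.26933199180112105
```

Sharp features triangulate to about 16–18 mm, so the board does lie at z = 0 and its corners are just rounded. I'll refit with z = 0 and an unknown corner inset, then get start poses.

```bash
cat > fit2.py <<'E'
from h import *
import pickle
from scipy.optimize import least_squares
a,c=(pickle.load(open(f"w{i}.pkl","rb")) for i in(1,2))
S=np.array([(-1,1),(1,1),(-1,-1)])
ob=[(a,0,(375,33)),(a,1,(491,180)),(a,2,(160,246)),(c,0,(297,157)),(c,2,(66,352))]
def w(b,P):
    P=np.atleast_2d(P); cs,sn=np.cos(b[2]),np.sin(b[2]); return np.c_[b[0]+cs*P[:,0]-sn*P[:,1],b[1]+sn*P[:,0]+cs*P[:,1],P[:,2]]
def res(b): return np.concatenate([proj(k,w(b,[*(S[i]*[.085-b[3],.14-b[3]]),.0165]))[0]-p for k,i,p in ob])
r=least_squares(res,[.53,-.066,-.318,0]); b=r.x; print(b.round(4),r.fun.round(1))
def tob(b,p): d=np.array(p)[:2]-b[:2]; cs,sn=np.cos(b[2]),np.sin(b[2]); return np.array([cs*d[0]+sn*d[1],-sn*d[0]+cs*d[1]])
if __name__=="__main__":
  # strip centre-line checks: edge pairs in w1 on the strip (z .021)
  for n,p,z in [("start",(396,102),.021),("end",(214,273.5),.021),("dot",(425,111),.018),("mid12",(378,175),.021),("mid34",(309,255),.021),("h1",(393,141),.026),("h2",(371,190),.026),("h3",(333,232),.026),("h4",(287,262),.026)]:
    q=tob(b,onz(a,p,z)); print(n,q.round(4),"R",np.hypot(q[0]+.125,q[1]).round(4),"arc",(np.arctan2(q[1],q[0]+.125)*150).round(1))
  np.save("b.npy",b)
E
python3 fit2.py
```

```text
[ 0.5281 -0.0635 -0.3263  0.0039] [ 1.1 -1.1 -0.5 -1.6 -0.5 -0.6  0.4  1.9 -1.   1.6]
start [-0.0284  0.113 ] R 0.1487 arc 129.5
end [-0.0262 -0.1164] R 0.1527 arc -130.0
dot [-0.0056  0.1275] R 0.1747 arc 122.7
mid12 [0.0085 0.0622] R 0.1473 arc 65.4
mid34 [ 0.0222 -0.0353] R 0.1514 arc -35.3
h1 [-0.006   0.0902] R 0.1493 arc 97.3
h2 [0.0136 0.0488] R 0.1469 arc 50.8
h3 [ 0.0196 -0.0023] R 0.1446 arc -2.4
h4 [ 0.0121 -0.0541] R 0.1474 arc -56.4
```

The strip's start is at arc ≈ +131 mm, hinge 1 at about +100, and the strip's end at about -130. The tips are nearly over the start, so I'll descend to a tip height of 34 mm, which clears the 30 mm knuckles.

```bash
python3 -m inch '{"travel":[[2,-2,20],[2,-2,45],[2,-2,70],[2,-2,88],[2,-2,98],[2,-2,103],[2,-2,103],[2,-2,103],[2,-2,103]],"turn":[0.1,0.1,0.1,0.1,0.1,0.1,0.1,0.1,0.1],"claw":[1,1,1,1,1,1,1,1,1]}'
python3 - <<'E'
from h import *
o=robot.observe(); print(o["tool_pos"].round(4),o["tool_rot"].round(4),robot.tips_ahead)
ims=[]
for n,(x,y) in dict(scene=(280,170),side=(200,200)).items():
    im=robot.read_camera(n)["pixels"][y:y+150,x:x+200,::-1]; ims.append(cv2.resize(im,None,fx=2,fy=2,interpolation=2))
w=cv2.resize(robot.read_camera("wrist")["pixels"][130:300,200:440,::-1],None,fx=2,fy=2)
cv2.imwrite("pics/d.png",np.vstack([np.hstack(ims),cv2.copyMakeBorder(w[:300],0,0,0,800-w.shape[1],0)]))
E
```

```text
time: 3.55
tool_pos: [0.5367, 0.0544, 0.1001]
tool_rot: [3.14, 0.001, 2.126]
contact_force: [0.5, -0.6, -0.2]
opening: 0.0003
grip_force: 0.0
[0.5367 0.0544 0.1001] [3.1402e+00 1.1000e-03 2.1265e+00] 0.0655
```

View pics/d.png

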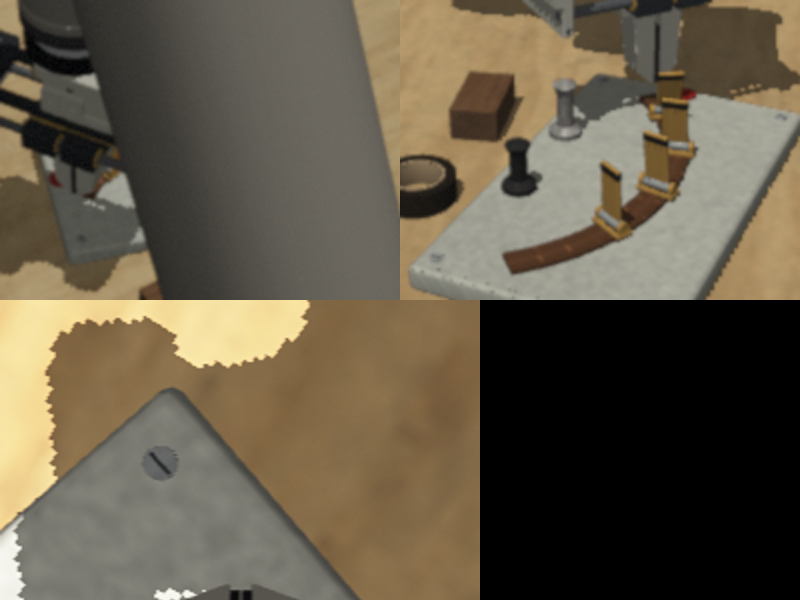

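The closed fingertips stand over the strip's start, just behind upright flap 1 and in line with it (side crop: fingers about x=655, flap 1 about x=670). All four flaps are upright. Now the sweep along the arc.

```bash
python3 -m inch '{"travel":[[-7,-0.2,0],[-14,-0.7,0],[-20.9,-1.5,0],[-27.8,-2.6,0],[-34.7,-4.1,0],[-41.5,-5.8,0],[-48.1,-7.9,0],[-54.7,-10.3,0],[-61.2,-13,0],[-67.5,-16,0],[-73.7,-19.3,0],[-79.7,-22.9,0]],"turn":[0.53,1.07,1.6,2.14,2.67,3.21,3.74,4.28,4.81,5.35,5.88,6.42],"claw":[1,1,1,1,1,1,1,1,1,1,1,1]}'
python3 - <<'E'
from fit2 import *
o=robot.observe(); b=[.5275,-.066,-.323]
q=tob(b,o["tool_pos"]); print(o["tool_pos"].round(4),"R",np.hypot(q[0]+.125,q[1]).round(4),"arc",(np.arctan2(q[1],q[0]+.125)*150).round(1))
im=robot.read_camera("side")["pixels"][200:400,190:430,::-1]; im=cv2.resize(im,(720,600))
cv2.imwrite("pics/s1.png",im)
E
```

```text
time: 4.9
tool_pos: [0.5588, -0.0249, 0.0994]
tool_rot: [3.141, -0.001, 1.564]
contact_force: [-0.2, 3.4, 0.8]
opening: 0.0007
grip_force: 1.4
[ 0.5281 -0.0635 -0.3263  0.0039] [ 1.1 -1.1 -0.5 -1.6 -0.5 -0.6  0.4  1.9 -1.   1.6]
[ 0.5588 -0.0249  0.0994] R 0.1499 arc 49.8
```

View pics/s1.png

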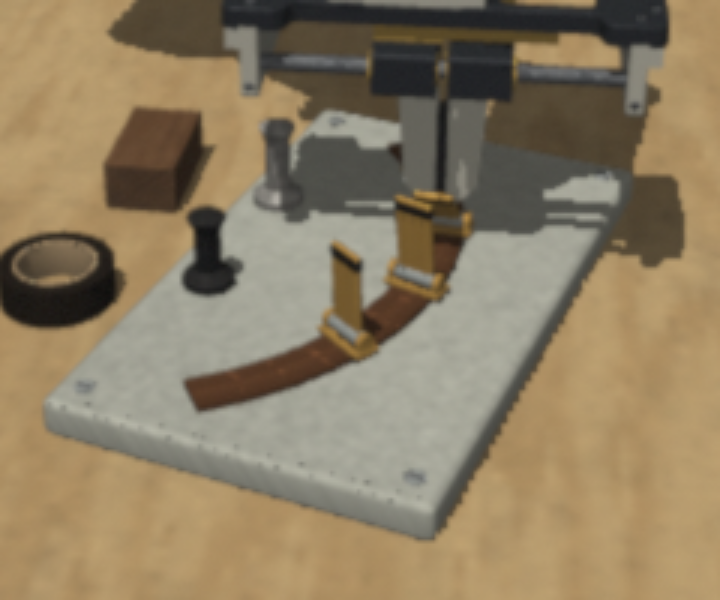

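Flap 1 is down under the hand and flap 2 is starting to bend (top edge at about (435,195)). The contact force is about 3 N, the hand is on the centre line, and nothing else has moved. Continuing at the same height.

```bash
python3 -m inch '{"travel":[[-7,-0.2,0],[-14,-0.7,0],[-20.9,-1.5,0],[-27.8,-2.6,0],[-34.7,-4.1,0],[-41.5,-5.8,0],[-48.1,-7.9,0],[-54.7,-10.3,0],[-61.2,-13,0],[-67.5,-16,0],[-73.7,-19.3,0],[-79.7,-22.9,0]],"turn":[0.53,1.07,1.6,2.14,2.67,3.21,3.74,4.28,4.81,5.35,5.88,6.42],"claw":[1,1,1,1,1,1,1,1,1,1,1,1]}'
python3 - <<'E'
from fit2 import *
o=robot.observe(); b=[.5275,-.066,-.323]
q=tob(b,o["tool_pos"]); print(o["tool_pos"].round(4),"R",np.hypot(q[0]+.125,q[1]).round(4),"arc",(np.arctan2(q[1],q[0]+.125)*150).round(1))
im=robot.read_camera("side")["pixels"][200:400,190:430,::-1]; im=cv2.resize(im,(720,600))
cv2.imwrite("pics/s2.png",im)
E
```

```text
time: 6.15
tool_pos: [0.5357, -0.1051, 0.0995]
tool_rot: [3.141, -0.0, 1.005]
contact_force: [0.3, 0.5, 0.8]
opening: 0.0007
grip_force: 0.2
[ 0.5281 -0.0635 -0.3263  0.0039] [ 1.1 -1.1 -0.5 -1.6 -0.5 -0.6  0.4  1.9 -1.   1.6]
[ 0.5357 -0.1051  0.0995] R 0.1492 arc -35.0
```

View pics/s2.png

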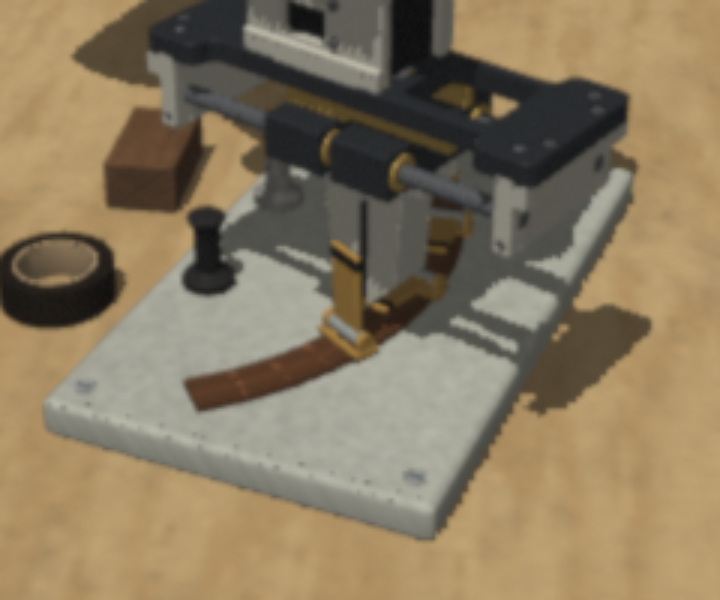

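Flap 3 is down behind the fingers, flap 4 is next at (350,300), and the board is still in place. Final stretch, then straight up.

```bash
python3 -m inch '{"travel":[[-7,-0.2,0],[-14,-0.7,0],[-20.9,-1.5,0],[-27.8,-2.6,0],[-34.7,-4.1,0],[-41.5,-5.8,0],[-48.1,-7.9,0],[-54.7,-10.3,0],[-61.2,-13,0],[-67.5,-16,0],[-73.7,-19.3,0],[-79.7,-22.9,0]],"turn":[0.53,1.07,1.6,2.14,2.67,3.21,3.74,4.28,4.81,5.35,5.88,6.42],"claw":[1,1,1,1,1,1,1,1,1,1,1,1]}'
python3 -m inch '{"travel":[[0,0,0],[0,0,0],[0,0,-15],[0,0,-40],[0,0,-75],[0,0,-110],[0,0,-145],[0,0,-160],[0,0,-160]],"turn":[0,0,0,0,0,0,0,0,0],"claw":[1,1,1,1,1,1,1,1,1]}'
python3 - <<'E'
from h import *
im=robot.read_camera("side")["pixels"][200:400,190:430,::-1]; im=cv2.resize(im,(720,600))
cv2.imwrite("pics/s3.png",im)
E
```

```text
time: 7.4
tool_pos: [0.4735, -0.16, 0.0994]
tool_rot: [3.141, -0.0, 0.446]
contact_force: [-0.6, -0.1, 1.0]
opening: 0.0003
grip_force: 0.0
time: 8.3
tool_pos: [0.4748, -0.1602, 0.2617]
tool_rot: [3.137, -0.003, 0.448]
contact_force: [-0.7, 0.3, -1.0]
opening: 0.0005
grip_force: 0.0
```

View pics/s3.png

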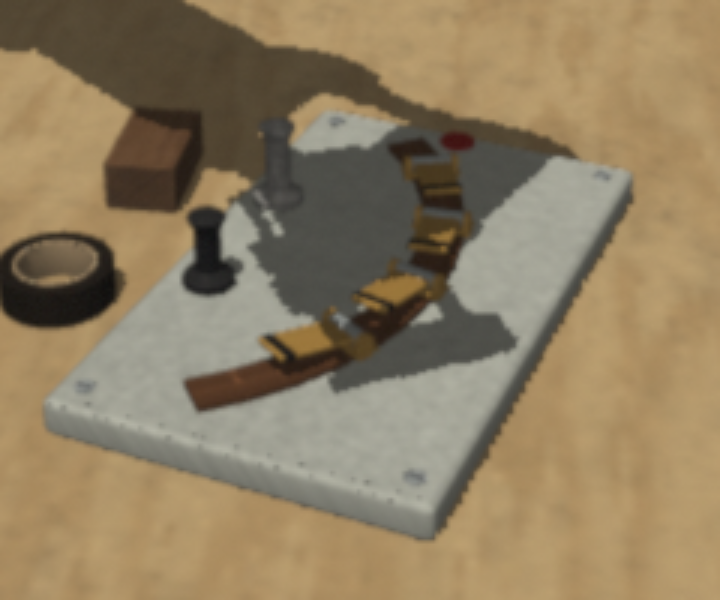

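All four flaps lie along the strip, with black tips at about (440,188), (430,243), (370,298) and (275,345). The board, pegs, offcut and tape haven't moved, and the hand is well clear.

```bash
python3 -c "
from cell import robot
print(robot.hand_in())"
```

```text
the job is handed in; nothing more can be done
None
```

The job is handed in: all four flaps were folded down in order in one low pass, readings after each stretch peaked at about 3.5 N, nothing else visibly moved, and the hand is clear.

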